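Two-finger interlock reset at the polishing bench

ROBOT

A 6-joint arm with a two-finger parallel gripper is mounted at the origin on a cart in front of the work surface, level with it; the furniture and walls round the work are solid. World frame = base frame: x ahead of the robot, y to its left, z up, the work surface at z = 0. Lengths are in mm, angles in rad, forces in N, time in s.
With the tool pointing down it reaches from about 250 to 850 mm from the base axis. Payload 12.5 kg.
Tool frame: the origin (TCP) lies midway between the tips of the shut fingers; the grasp point (between the pads) lies 19 mm behind it; z points along the fingers, y is the line along which they close (so a half turn about z gives the same grasp; the last joint's range is limited). The gripper opens to 93 mm and grips with 3 to 60 N. Pads are 15 mm wide; open, the fingers measure 128 mm over their backs; the gripper's body (75 mm by 188 mm) begins 65 mm behind the grasp point.
Start: joints at [-1.268, 0.351, 1.652, -0, 1.139, -0.085], TCP at [208.002, -509.136, 218.633] pointing down, gripper open.
Joint ranges: [-2.75, 2.75], [-0.79, 2.1], [0.01, 2.65], [-1.57, 4.71], [0.07, 3.14], [-2.87, 2.87]. Speed limits (rad/s): [2.22, 2.22, 2.79, 3.14, 3.14, 3.14].

INTERFACE

Orientations are given as a 3x3 rotation matrix whose columns are the frame's x, y, z axes.
In Python, from station import monitor, read_camera, camera_info, workorder gives the robot as it stands. The module is installed in compiled form; this text tells all that it offers.
- The arm moves only by the tool servo_tool, never from a script. Its arguments are lists of equal length, an entry for each row: "travel": the shift along the tool's x, y, z in cm, a list of three; "dr": the turn, a rotation vector about the tool's x, y, z in degrees, a list of three; "claw": the gripper command: -1 is shut, 1 is fully open, values between are in proportion. In form: {"travel": [[dx, dy, dz], ...], "dr": [[wx, wy, wz], ...], "claw": [claw, ...]}. A call has exactly 8 rows; each row shifts and turns the commanded pose from where the row before left it, along the tool's axes as they then stand; what a row does not reach is not made up. A row lasts 1/12 s, in which the tool goes at most 41.7 mm and 7.16 degrees, less where a joint would pass 70% of its speed; a pose out of reach is approached as far as the arm can. A call is refused whole if a number of a shift passes 4.17 or a number of a turn 7.16, either way. A call with a gripper value outside its range is refused whole. The fingers move at their own pace and stop on an object; "newtons" is the grip in N (left out, the last holds). Time passes only in rows, so rows that do not move let the fingers close, or fill a call up. It gives the time, the measured TCP pose, the force, the opening and the grip force at its end, in the units of the state.
- monitor.sense(): the state, without advancing time (a new reading comes with each control period).
- read_camera(name): name is "side" or "top"; returns the picture (400x640x3 uint8, red, green, blue); there is no depth.
- camera_info(name): a dict with "mtx" (3x3 intrinsics, pixels), "k1" (the pictures are not rectified: a ray, as slopes to the right and down, at radius r is drawn at 1 + k1 r^2 times it, then the intrinsics apply), "R" (3x3) and "t" (3): a world point X has camera coordinates R X + t. Camera axes: x right, y down, z forward; pixel columns grow to the right and rows downward; lengths in mm; the calibration is good to about 2 mm. A picture is of the moment at which its call begins. camera_info takes no time and is no camera call.
- workorder.job_done(): hands the job in; it is judged then, once.
The state is a dict: "time_s": time; "joint_pos": joint angles; "joint_vel": joint speeds; "effort": joint torques, N m; "position": TCP position; "orientation": TCP orientation; "force": force on the tool from outside, world axes, zero at the start; "wrist_torque": the same for the moment, N m; "finger_gap": finger opening in mm; "finger_force": force on a finger pad.
Only numpy, scipy, OpenCV 4.12 (cv2) and the standard library are available. Lean on these libraries where they do the work, as an engineer would, in place of code of your own. Each camera call takes 0.05 s, during which the arm holds its last target. There are 200 camera calls.

TASK

Reset the bench's interlock at the grey control station: with a fingertip push the steel sliding guard fully back so that the buttons are free, and leave it open. Then press the two green buttons down together, one fingertip on each, and hold both fully down until the yellow pin has risen all the way and for one second more; then let go so that buttons and pin return. Do not press the red stop button between them, and do not move the red compound bar, the felt wheel or the chuck key lying beside the station.

Things in the scene. Friction and masses are not known exactly. Their poses are not given: they have to be found in the camera images.
- station: grey control station fixed on the bench, 102 (x) x 164 (y) x 50 mm high; its front faces the robot to within 0.25 rad. Origin on the bench surface under its middle; x points to its rear, y to its left, z up. The flat face is at z = 50 mm. Two guard rails run along x at y = +-53 mm (inner faces +-50, lips at their tops +-48), tops at z = 69.5 mm.
- green_left_top (a point): centre of the top of the left green push button (20 mm diameter, at x = -24, y = +28 mm of the station, top 11 mm above the face when free); the point moves down with the button. The two green buttons are 56 mm apart, centre to centre. While the guard is shut its plate covers all three buttons, 3 mm above the green ones
- green_right_top (a point): centre of the top of the right green push button, as the left one, at x = -24, y = -28 mm of the station
- red_stop_top (a point): centre of the top of the red stop button (16 mm diameter, 8 mm above the face when free), midway between the green ones at x = -24, y = 0; not to be pressed
- guard_lip (a point): middle of the upper front edge of the guard's upright lip (90 mm wide, 4 mm thick, z = 66 to 86 mm of the station; push it here). The lip stands on the front edge of the guard's steel plate, 36 (x) x 99 (y) x 3 mm, underside at z = 64 mm, between the rails. Shut, the lip's front is at x = -40 mm, with free room before it; it slides to the station's +x and stays where it is left
- pin_top (a point): centre of the top of the yellow indicator pin (10 mm diameter), at x = -24, y = +69 mm of the station, 3 mm above the face when down, 15 mm when risen
- guard (a joint): guard travel in m: 0 shut (starts between 0 and 0.006), 0.052 fully back at its stop; friction about 1.5 N
- green_left (a joint): travel of the left green button in m: 0 free, 0.008 at its stop; spring, about 1.4 N to start and 4.2 N at the stop; returns when let go
- green_right (a joint): travel of the right green button in m, as the left one
- red_stop (a joint): travel of the red stop button in m: 0 free, 0.005 at its stop; spring, 1.5 to 4 N
- pin (a joint): rise of the yellow pin in m: 0 down, 0.012 fully risen. It is lifted slowly by a damped spring, about 2 s for the full rise, only while both green buttons are held down (it can rise no further than twice the travel of the less pressed button, so both must be down at least 6 mm); it sinks again within about a second when either is let go
- compound_red: loose bar of red polishing compound, 34 x 70 x 29 mm, on the bench to the left of the station; origin at the centre of its underside
- felt_wheel: loose pale felt polishing wheel, 52 mm diameter, 14 mm thick, lying flat to the right of the station; origin at the centre of its underside
- chuck_key: loose steel T-handle chuck key, 58 x 47 x 17 mm, lying on the bench to the left of the station beyond the compound bar; origin at the centre of its underside

How it is judged (in metres and radians):
On the way, in this order (a step that is already met when the one before it is completed fails the run):
1. the guard is fully back (at least 46 of 52 mm) with both green buttons still free (value of joint guard above 0.046 m and value of joint each of green_left, green_right below 0.001 m), for 0.1 s.
2. both green buttons are held at least 5 mm down, a finger on each, with the yellow pin risen (at least 10.5 of 12 mm), for 0.8 s (value of joint pin above 0.0105 m and value of joint each of green_left, green_right above 0.005 m and contact force between each of green_left, green_right and the fingers above 0.5 N), for 0.8 s.
At the end, for the whole second after the job is handed in: both green buttons are free again (within 1.5 mm of the top), the yellow pin is down (within 2 mm), the guard is still open (at least 44 of 52 mm), the red stop is free, and the compound bar, felt wheel and chuck key are within 20 mm of where they lay (value of joint each of green_left, green_right below 0.0015 m and value of joint pin below 0.002 m and value of joint guard above 0.044 m and value of joint red_stop below 0.001 m and distance of each of compound_red, felt_wheel, chuck_key from where it was at the start of the episode below 0.02 m); the robot touches nothing.
It fails at once if the red stop button is pressed (more than 2 mm) (value of joint red_stop above 0.002 m).
It fails at once if the left green button is pressed more than 5 mm down while the right one is still up (under 1 mm) (value of joint green_left above 0.005 m and value of joint green_right below 0.001 m).
It fails at once if the right green button is pressed more than 5 mm down while the left one is still up (under 1 mm) (value of joint green_right above 0.005 m and value of joint green_left below 0.001 m).
It fails at once if the red compound bar, the felt wheel or the chuck key is moved or lifted by more than 20 mm (distance of any of compound_red, felt_wheel, chuck_key from where it was at the start of the episode above 0.02 m).
It also fails if it takes over 48 s, if anything falls off the work surface, if the arm or the gripper's body presses on something with over 40 N, if the wrist force passes 120 N, or if a joint passes its speed limit or range.

## Working session

There is one attempt and no reset: what is moved stays moved. The work goes in short steps, Python scripts to look and compute and a tool call to move; the robot and the scene stay as the last step left them, time stands still between calls to the robot, and variables do not carry over. Pictures are saved under pics/ and viewed, at most 10 in all, crops included, and the job is handed in when it is done.

Besides the shell and the picture viewer there is one more tool, called after ">>>" as a command line: name --argument value ..., lists and objects as JSON in quotes. servo_tool: Moves the arm, as the interface text tells. Its arguments: {"type":"object","properties":{"travel":{"type":"array","items":{"type":"array","items":{"type":"number"}}},"dr":{"type":"array","items":{"type":"array","items":{"type":"number"}}},"claw":{"type":"array","items":{"type":"number"}},"newtons":{"type":"number"}},"required":["travel","dr","claw"]}

```bash
mkdir -p pics; cat > h.py <<'E'
import numpy as np, cv2
from station import monitor, read_camera, camera_info, workorder
np.set_printoptions(precision=4,suppress=True)
def snap(n,f):
    im=read_camera(n); cv2.imwrite('pics/'+f+'.png',im[:,:,::-1]); return im
def K(n):
    c=camera_info(n); return np.array(c['mtx']),c['k1'],np.array(c['R']),np.array(c['t']).ravel()
def ray(n,u,v):
    m,k1,R,t=K(n); p=cv2.undistortPoints(np.array([[[u,v]]],float),m,np.array([k1,0,0,0.]))[0,0]
    return -R.T@t, R.T@np.array([p[0],p[1],1])
def atz(n,u,v,z):
    o,d=ray(n,u,v); return o+d*(z-o[2])/d[2]
def proj(n,X):
    m,k1,R,t=K(n); return cv2.projectPoints(np.array(X,float).reshape(-1,1,3),cv2.Rodrigues(R)[0],t,m,np.array([k1,0,0,0.]))[0][:,0]
E
python3 - <<'E'
from h import *
s=monitor.sense(); print(s)
for n in('top','side'):
    snap(n,n+'0'); m,k,R,t=K(n); print(n,m,k,-R.T@t,R)
E
```

```text
{'time_s': 0.0, 'joint_pos': array([-1.2676,  0.3513,  1.6525,  0.    ,  1.1391, -0.0846]), 'joint_vel': array([ 0.0006,  0.0001,  0.0001, -0.0007,  0.0006, -0.0001]), 'effort': array([  0.0026, -49.7311, -28.5254,   0.07  ,   0.0257,  -0.0001]), 'position': array([ 207.8983, -508.8076,  218.0771]), 'orientation': array([[ 0.9258,  0.3781, -0.0004],
       [ 0.3781, -0.9258,  0.0012],
       [ 0.0001, -0.0012, -1.    ]]), 'force': array([0.091 , 0.2114, 0.1648]), 'wrist_torque': array([ 0.0015, -0.0278,  0.0068]), 'finger_force': 0.0, 'finger_gap': 92.84637013375882}
top [[412.3057   0.     326.9284]
 [  0.     412.3057 205.4434]
 [  0.       0.       1.    ]] -0.07584328797092003 [286.3908  94.3233 984.8969] [[-0.0163 -0.9999 -0.0016]
 [-0.9817  0.0163 -0.1895]
 [ 0.1895 -0.0015 -0.9819]]
side [[420.2697   0.     314.3746]
 [  0.     420.2697 198.7208]
 [  0.       0.       1.    ]] 0.02542847249823089 [224.7379 867.0114 636.7199] [[-0.958  -0.2866  0.0051]
 [-0.167   0.5437 -0.8225]
 [ 0.2329 -0.7888 -0.5687]]
```

View pics/top0.png

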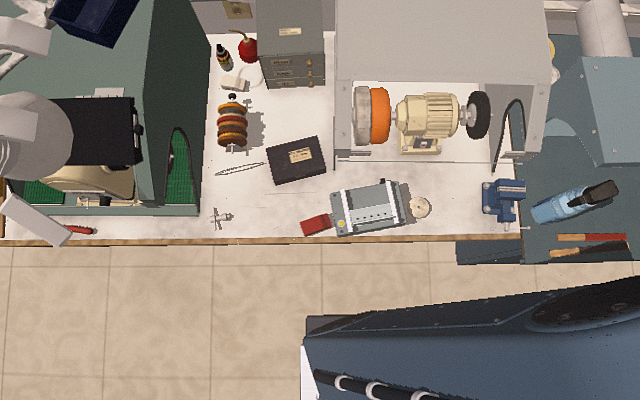

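View pics/side0.png

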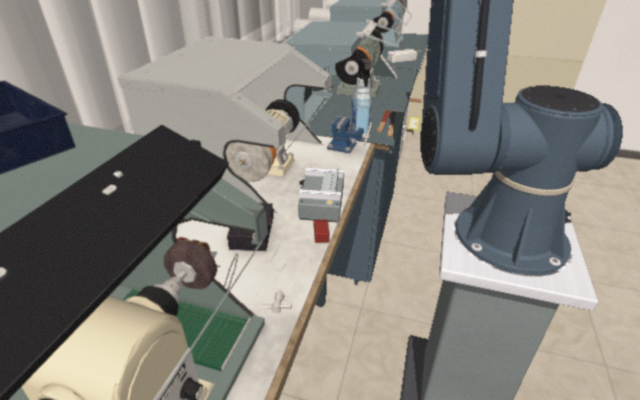

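The top view shows the station at about (368,207), with the red bar at (316,224), the felt wheel at (420,206) and the chuck key at (221,217). I'll enlarge the station next.

```bash
python3 - <<'E'
from h import *
a=cv2.imread('pics/top0.png')[170:245,295:440]
cv2.imwrite('pics/c1.png',cv2.resize(a,None,fx=5.5,fy=5.5,interpolation=cv2.INTER_CUBIC))
b=cv2.imread('pics/side0.png')[155:250,285:375]
cv2.imwrite('pics/c2.png',cv2.resize(b,None,fx=6,fy=6,interpolation=cv2.INTER_CUBIC))
E
```

```text
(no output)
```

View pics/c1.png

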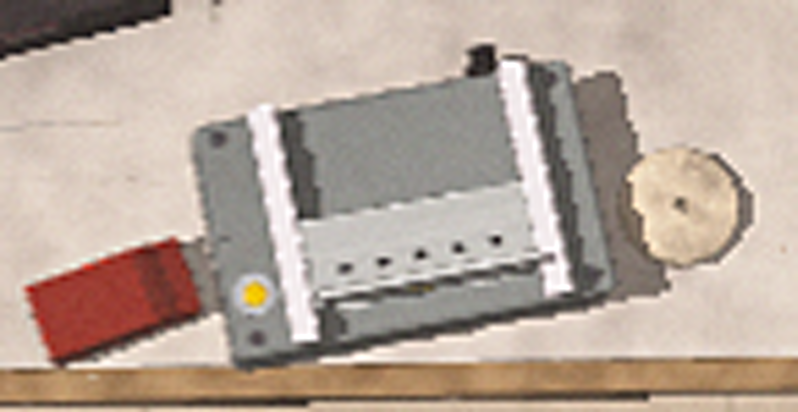

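View pics/c2.png

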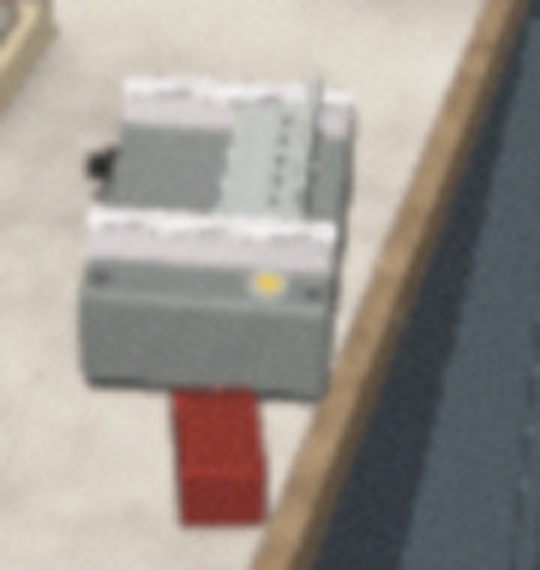

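The enlarged crops show the pin at (256,294) and the face corners near (197,128), (568,62), (610,288) and (240,355). The white rails run from (262,108) to (306,338) and from (512,62) to (562,290). The guard is shut, with the lip's edge from (320,294) to (553,258). In the side crop the pin is at (267,284).

```bash
cat > fit.py <<'E'
from h import *
from scipy.optimize import least_squares
T=lambda u,v:((u+.5)/5.5-.5+295,(v+.5)/5.5-.5+170)
S=lambda u,v:((u+.5)/6-.5+285,(v+.5)/6-.5+155)
obs=[('top',(-24,69,53),T(256,294),1),('side',(-24,69,53),S(267,284),1),
('top',(51,82,50),T(194,124),.5),('top',(51,-82,50),T(570,60),.5),('top',(-51,-82,50),T(613,292),.5),('top',(-51,82,50),T(236,360),.5),
('side',(51,82,50),S(82,284),.5),('side',(-51,82,50),S(333,294),.5)]
def W(p,q):
    c,s=np.cos(p[2]),np.sin(p[2]); return np.array([p[0]+c*q[0]-s*q[1],p[1]+s*q[0]+c*q[1],q[2]])
def res(p): return np.concatenate([w*(proj(n,W(p,q))[0]-o) for n,q,o,w in obs])
a=atz('top',*T(403,210),50)
p=least_squares(res,[a[0],a[1],-.2]).x
if __name__=='__main__':
    print(p); print(res(p).reshape(-1,2))
    for uv in((320,294),(553,258)):
        X=atz('top',*T(*uv),86); c,s=np.cos(p[2]),np.sin(p[2]); d=X-[p[0],p[1],0]; print('lip st',c*d[0]+s*d[1],-s*d[0]+c*d[1])
    print('bar,wheel',atz('top',*T(110,300),29),atz('top',*T(688,206),14))
    for q in [(-42,0,86),(-24,28,61),(-24,-28,61),(-24,0,58)]: print(q,W(p,q))
E
python3 fit.py
```

```text
[460.381   -3.534    0.1623]
[[ 0.1766 -0.3238]
 [ 0.0749  0.191 ]
 [-0.0171  0.1627]
 [ 0.241  -0.0839]
 [ 0.982   0.0297]
 [ 0.1701  0.2078]
 [-0.3061  0.9316]
 [-0.118   1.7688]]
lip st -33.87820993470016 46.2578185764975
lip st -36.26732491658427 -48.84683111236634
bar,wheel [426.8162 122.4448  29.    ] [ 466.182  -130.1547   14.    ]
(-42, 0, 86) [418.9331 -10.3216  86.    ]
(-24, 28, 61) [432.1714  20.2193  61.    ]
(-24, -28, 61) [441.2215 -35.0446  61.    ]
(-24, 0, 58) [436.6965  -7.4127  58.    ]
```

>>> servo_tool --travel '[[0, 0, 0], [0, 0, 0], [1.8, -3.0, 0], [1.8, -3.0, 0], [1.8, -3.0, 0], [1.8, -3.0, 0], [1.8, -3.0, 0], [1.8, -3.0, 0]]' --dr '[[0, 0, 6.45], [0, 0, 6.45], [0, 0, 0], [0, 0, 0], [0, 0, 0], [0, 0, 0], [0, 0, 0], [0, 0, 0]]' --claw '[-0.1, -0.1, -0.1, -0.1, -0.1, -0.1, -0.1, -0.1]' --newtons 20

```text
time_s: 0.77
position: [285.5, -312.3, 218.4]
orientation: [[0.987, 0.162, -0.0], [0.162, -0.987, 0.0], [-0.0, -0.0, -1.0]]
force: [0.5, 0.6, 0.0]
finger_gap: 44.8
finger_force: 0.0
```

```bash
cat > go.py <<'E'
from fit import *
s=monitor.sense(); R=s['orientation']
d=s['position']-[p[0],p[1],0]; c,sn=np.cos(p[2]),np.sin(p[2])
print(s['time_s'],'TCP',s['position'],'in station',[round(x,1) for x in(c*d[0]+sn*d[1],-sn*d[0]+c*d[1],d[2])],'yaw err deg',np.degrees(p[2]-np.arctan2(R[1,0],R[0,0])),'gap',s['finger_gap'],'F',s['force'])
print('tilt',R[:,2])
E
python3 go.py
```

```text
0.7667 TCP [ 285.5313 -312.308   218.4276] in station [np.float64(-222.5), np.float64(-276.5), np.float64(218.4)] yaw err deg 0.0025603499378048164 gap 44.791881519310344 F [0.5251 0.5538 0.0073]
tilt [-0.0002  0.0003 -1.    ]
```

>>> servo_tool --travel '[[1.93, -3.45, 0], [1.93, -3.45, 0], [1.93, -3.45, 0], [1.93, -3.45, 0], [1.93, -3.45, 0], [1.93, -3.45, 0], [1.93, -3.45, 0], [1.93, -3.45, 0]]' --dr '[[0, 0, 0], [0, 0, 0], [0, 0, 0], [0, 0, 0], [0, 0, 0], [0, 0, 0], [0, 0, 0], [0, 0, 0]]' --claw '[-0.1, -0.1, -0.1, -0.1, -0.1, -0.1, -0.1, -0.1]'

```text
time_s: 1.43
position: [393.2, -14.6, 218.7]
orientation: [[0.987, 0.162, 0.0], [0.162, -0.987, -0.0], [0.0, 0.0, -1.0]]
force: [-0.0, -1.3, -0.1]
finger_gap: 42.0
finger_force: 0.0
```

>>> servo_tool --travel '[[0, 0, 2.5], [0, 0, 2.5], [0, 0, 2.5], [0, 0, 2.0], [0, 0, 1.0], [0, 0, 0], [0, 0, 0], [0, 0, 0]]' --dr '[[0, 0, 0], [0, 0, 0], [0, 0, 0], [0, 0, 0], [0, 0, 0], [0, 0, 0], [0, 0, 0], [0, 0, 0]]' --claw '[-0.1, -0.1, -0.1, -0.1, -0.1, -0.1, -0.1, -0.1]'

```text
time_s: 2.1
position: [393.5, -16.7, 114.3]
orientation: [[0.987, 0.162, 0.001], [0.162, -0.987, -0.0], [0.001, 0.0, -1.0]]
force: [-0.3, -0.3, -0.0]
finger_gap: 42.0
finger_force: 0.0
```

```bash
python3 go.py; python3 - <<'E'
from h import *
a=snap('top','t1')[150:250,290:450]; b=snap('side','s1')[140:260,270:390]
cv2.imwrite('pics/d.png',np.hstack([cv2.resize(a,(480,300),interpolation=2),cv2.resize(b,(300,300),interpolation=2)])[:,:,::-1])
E
```

```text
2.1 TCP [393.5239 -16.738  114.3126] in station [np.float64(-68.1), np.float64(-2.2), np.float64(114.3)] yaw err deg -0.015537876342937951 gap 41.96753666367554 F [-0.2893 -0.314  -0.0207]
tilt [ 0.0009 -0.0001 -1.    ]
```

View pics/d.png

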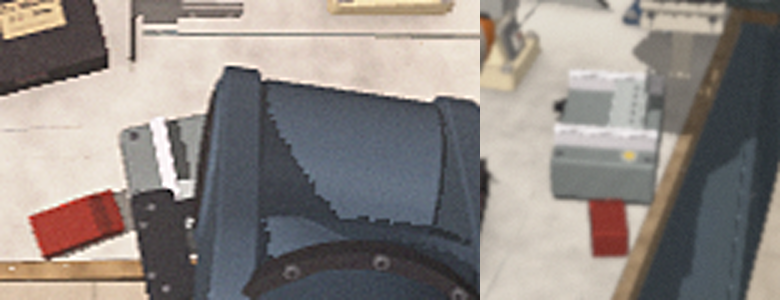

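The wrist hides the station front in the top view. I'll check the full side picture for the fingers.

```bash
python3 - <<'E'
from h import *
print(proj('side',[[393.5,-16.7,114.3],[393.5,-16.7,70]]))
b=cv2.imread('pics/s1.png')[60:280,260:480]; cv2.imwrite('pics/s1c.png',cv2.resize(b,(594,594),interpolation=2))
E
```

```text
[[350.5299 166.6021]
 [349.5757 181.837 ]]
```

View pics/s1c.png

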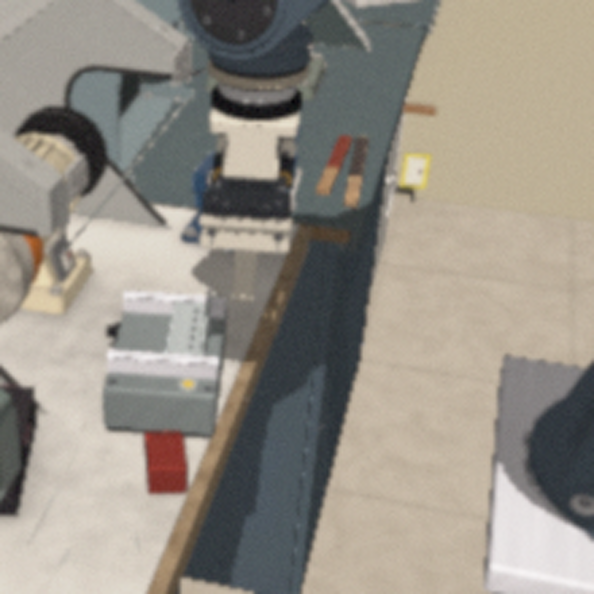

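The fingers appear at crop (243,295), which is pixel (350,169). That matches the projected TCP, and they are clear of the station. I'll lower them in front of the lip.

>>> servo_tool --travel '[[0, -0.22, 1.5], [0, 0, 1.5], [0, 0, 1.3], [0, 0, 0], [1.0, 0, 0], [0.8, 0, 0], [0.6, 0, 0], [0.6, 0, 0]]' --dr '[[0, 0, 0], [0, 0, 0], [0, 0, 0], [0, 0, 0], [0, 0, 0], [0, 0, 0], [0, 0, 0], [0, 0, 0]]' --claw '[-0.1, -0.1, -0.1, -0.1, -0.1, -0.1, -0.1, -0.1]'

```text
time_s: 2.87
position: [423.5, -9.6, 71.3]
orientation: [[0.987, 0.162, 0.001], [0.162, -0.987, -0.0], [0.001, 0.0, -1.0]]
force: [-1.9, -0.3, 1.3]
finger_gap: 41.7
finger_force: 0.9
```

>>> servo_tool --travel '[[0.6, 0, 0], [0.6, 0, 0], [0.6, 0, 0], [0.5, 0, 0], [0.5, 0, 0], [0.4, 0, 0], [0.4, 0, 0], [0, 0, 0]]' --dr '[[0, 0, 0], [0, 0, 0], [0, 0, 0], [0, 0, 0], [0, 0, 0], [0, 0, 0], [0, 0, 0], [0, 0, 0]]' --claw '[-0.1, -0.1, -0.1, -0.1, -0.1, -0.1, -0.1, -0.1]'

```text
time_s: 3.53
position: [458.7, -3.7, 70.7]
orientation: [[0.987, 0.162, 0.001], [0.162, -0.987, -0.0], [0.001, 0.0, -1.0]]
force: [-0.7, 0.9, -0.2]
finger_gap: 41.7
finger_force: 0.0
```

```bash
python3 go.py
```

```text
3.5333 TCP [458.6873  -3.7418  70.6556] in station [np.float64(-1.7), np.float64(0.1), np.float64(70.7)] yaw err deg -0.01967688446902783 gap 41.668201962405405 F [-0.7245  0.9188 -0.1566]
tilt [ 0.0008 -0.     -1.    ]
```

>>> servo_tool --travel '[[0.15, 0, 0], [0.15, 0, 0], [0.1, 0, 0], [0.1, 0, 0], [0.1, 0, 0], [0.1, 0, 0], [0, 0, 0], [0, 0, 0]]' --dr '[[0, 0, 0], [0, 0, 0], [0, 0, 0], [0, 0, 0], [0, 0, 0], [0, 0, 0], [0, 0, 0], [0, 0, 0]]' --claw '[-0.1, -0.1, -0.1, -0.1, -0.1, -0.1, -0.1, -0.1]'

```text
time_s: 4.2
position: [462.6, -2.8, 70.3]
orientation: [[0.987, 0.163, -0.005], [0.163, -0.987, -0.0], [-0.005, -0.001, -1.0]]
force: [-12.1, -3.6, 8.4]
finger_gap: 42.0
finger_force: 6.0
```

>>> servo_tool --travel '[[-0.5, 0, 0], [-0.8, 0, 0], [-0.8, 0, 0], [-0.6, 0, 0], [-0.38, 0, 0], [0, 0, 0], [0, 0, 0], [0, 0, 0]]' --dr '[[0, 0, 0], [0, 0, 0], [0, 0, 0], [0, 0, 0], [0, 0, 0], [0, 0, 0], [0, 0, 0], [0, 0, 0]]' --claw '[-0.1, -0.1, -0.1, -0.1, -0.1, -0.1, -0.1, -0.1]'

```text
time_s: 4.87
position: [434.8, -7.7, 70.7]
orientation: [[0.987, 0.162, 0.001], [0.162, -0.987, -0.0], [0.001, 0.0, -1.0]]
force: [0.2, -0.6, 0.5]
finger_gap: 41.9
finger_force: 0.0
```

```bash
python3 go.py; python3 - <<'E'
from h import *
from fit import p,W
print('button L,R, lip open end px',proj('side',[W(p,(-24,28,61)),W(p,(-24,-28,61)),W(p,(12,45,86)),W(p,(-24,28,70))]))
b=snap('side','s2')[140:230,280:370]; cv2.imwrite('pics/s2c.png',cv2.resize(b,(585,585),interpolation=2)[:,:,::-1])
E
```

```text
4.8667 TCP [434.7526  -7.6895  70.7441] in station [np.float64(-26.0), np.float64(0.0), np.float64(70.7)] yaw err deg -0.01588315076347759 gap 41.85397094586996 F [ 0.2448 -0.5768  0.4694]
tilt [ 0.0006 -0.0001 -1.    ]
button L,R, lip open end px [[330.878  190.0604]
 [332.9512 178.2479]
 [315.7076 184.183 ]
 [330.9781 187.0221]]
```

View pics/s2c.png

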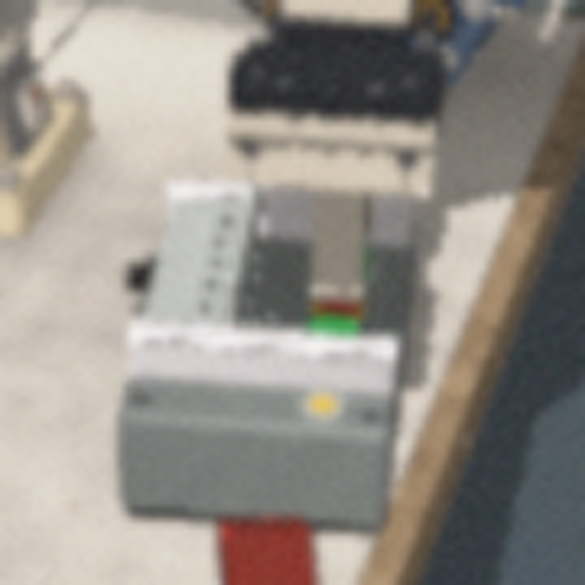

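The guard is fully back and stays there. The left green button shows at crop (335,325), with the fingertip above it at (338,297). The tip sits slightly inboard, so I'll widen the opening to 48 mm and then press.

>>> servo_tool --travel '[[0, 0, 0], [0, 0, 0.3], [0, 0, 0.3], [0, 0, 0.3], [0, 0, 0.3], [0, 0, 0.3], [0, 0, 0.2], [0, 0, 0.1]]' --dr '[[0, 0, 0], [0, 0, 0], [0, 0, 0], [0, 0, 0], [0, 0, 0], [0, 0, 0], [0, 0, 0], [0, 0, 0]]' --claw '[0.03, 0.03, 0.03, 0.03, 0.03, 0.03, 0.03, 0.03]'

```text
time_s: 5.58
position: [434.5, -7.6, 52.9]
orientation: [[0.987, 0.162, -0.0], [0.162, -0.987, 0.0], [-0.0, -0.0, -1.0]]
force: [-7.6, 1.2, 32.0]
finger_gap: 48.0
finger_force: 16.3
```

>>> servo_tool --travel '[[0, 0, 0], [0, 0, 0], [0, 0, 0], [0, 0, 0], [0, 0, 0], [0, 0, 0], [0, 0, 0], [0, 0, 0]]' --dr '[[0, 0, 0], [0, 0, 0], [0, 0, 0], [0, 0, 0], [0, 0, 0], [0, 0, 0], [0, 0, 0], [0, 0, 0]]' --claw '[0.03, 0.03, 0.03, 0.03, 0.03, 0.03, 0.03, 0.03]'

```text
time_s: 6.25
position: [434.5, -7.6, 53.1]
orientation: [[0.987, 0.162, 0.0], [0.162, -0.987, -0.0], [0.0, 0.0, -1.0]]
force: [-5.0, 0.7, 17.4]
finger_gap: 47.5
finger_force: 8.5
```

>>> servo_tool --travel '[[0, 0, 0], [0, 0, 0], [0, 0, 0], [0, 0, 0], [0, 0, 0], [0, 0, 0], [0, 0, 0], [0, 0, 0]]' --dr '[[0, 0, 0], [0, 0, 0], [0, 0, 0], [0, 0, 0], [0, 0, 0], [0, 0, 0], [0, 0, 0], [0, 0, 0]]' --claw '[0.03, 0.03, 0.03, 0.03, 0.03, 0.03, 0.03, 0.03]'

```text
time_s: 6.92
position: [434.4, -7.6, 53.1]
orientation: [[0.987, 0.162, 0.0], [0.162, -0.987, 0.0], [0.0, -0.0, -1.0]]
force: [-5.0, 1.6, 16.7]
finger_gap: 48.0
finger_force: 8.5
```

>>> servo_tool --travel '[[0, 0, 0], [0, 0, 0], [0, 0, 0], [0, 0, 0], [0, 0, 0], [0, 0, 0], [0, 0, 0], [0, 0, 0]]' --dr '[[0, 0, 0], [0, 0, 0], [0, 0, 0], [0, 0, 0], [0, 0, 0], [0, 0, 0], [0, 0, 0], [0, 0, 0]]' --claw '[0.03, 0.03, 0.03, 0.03, 0.03, 0.03, 0.03, 0.03]'

```text
time_s: 7.58
position: [434.4, -7.6, 53.1]
orientation: [[0.987, 0.162, 0.0], [0.162, -0.987, -0.0], [0.0, 0.0, -1.0]]
force: [-5.6, 0.6, 17.2]
finger_gap: 47.9
finger_force: 8.5
```

>>> servo_tool --travel '[[0, 0, 0], [0, 0, 0], [0, 0, 0], [0, 0, 0], [0, 0, 0], [0, 0, 0], [0, 0, 0], [0, 0, 0]]' --dr '[[0, 0, 0], [0, 0, 0], [0, 0, 0], [0, 0, 0], [0, 0, 0], [0, 0, 0], [0, 0, 0], [0, 0, 0]]' --claw '[0.03, 0.03, 0.03, 0.03, 0.03, 0.03, 0.03, 0.03]'

```text
time_s: 8.25
position: [434.5, -7.6, 53.1]
orientation: [[0.987, 0.162, 0.0], [0.162, -0.987, 0.0], [0.0, 0.0, -1.0]]
force: [-4.4, 0.1, 16.1]
finger_gap: 47.8
finger_force: 8.5
```

```bash
python3 - <<'E'
from h import *
b=snap('side','s3')[150:220,290:360]; a=cv2.imread('pics/s2.png')[150:220,290:360][:,:,::-1]
cv2.imwrite('pics/s3c.png',np.hstack([cv2.resize(x,(390,390),interpolation=2) for x in(a,b)])[:,:,::-1])
E
```

```text
(no output)
```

View pics/s3c.png

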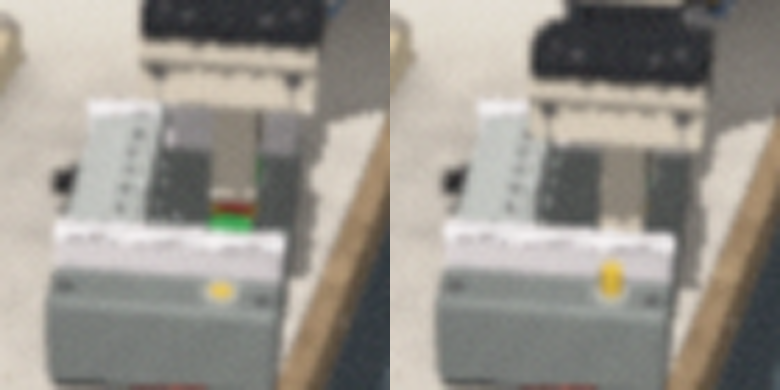

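The pin has risen: it now stands from row 262 to 297 in the right panel, where before it was a flat disc at row 290. I'll hold about 2 s more, then lift straight up.

>>> servo_tool --travel '[[0, 0, 0], [0, 0, 0], [0, 0, 0], [0, 0, 0], [0, 0, 0], [0, 0, 0], [0, 0, 0], [0, 0, 0]]' --dr '[[0, 0, 0], [0, 0, 0], [0, 0, 0], [0, 0, 0], [0, 0, 0], [0, 0, 0], [0, 0, 0], [0, 0, 0]]' --claw '[0.03, 0.03, 0.03, 0.03, 0.03, 0.03, 0.03, 0.03]'

```text
time_s: 8.97
position: [434.4, -7.6, 53.1]
orientation: [[0.987, 0.162, 0.0], [0.162, -0.987, 0.0], [0.0, -0.0, -1.0]]
force: [-5.0, 1.2, 17.7]
finger_gap: 48.1
finger_force: 8.5
```

>>> servo_tool --travel '[[0, 0, 0], [0, 0, 0], [0, 0, 0], [0, 0, 0], [0, 0, 0], [0, 0, 0], [0, 0, 0], [0, 0, 0]]' --dr '[[0, 0, 0], [0, 0, 0], [0, 0, 0], [0, 0, 0], [0, 0, 0], [0, 0, 0], [0, 0, 0], [0, 0, 0]]' --claw '[0.03, 0.03, 0.03, 0.03, 0.03, 0.03, 0.03, 0.03]'

```text
time_s: 9.63
position: [434.4, -7.6, 53.1]
orientation: [[0.987, 0.162, 0.0], [0.162, -0.987, 0.0], [0.0, 0.0, -1.0]]
force: [-4.9, 0.4, 17.2]
finger_gap: 47.7
finger_force: 8.5
```

>>> servo_tool --travel '[[0, 0, 0], [0, 0, 0], [0, 0, 0], [0, 0, 0], [0, 0, 0], [0, 0, 0], [0, 0, 0], [0, 0, 0]]' --dr '[[0, 0, 0], [0, 0, 0], [0, 0, 0], [0, 0, 0], [0, 0, 0], [0, 0, 0], [0, 0, 0], [0, 0, 0]]' --claw '[0.03, 0.03, 0.03, 0.03, 0.03, 0.03, 0.03, 0.03]'

```text
time_s: 10.3
position: [434.5, -7.6, 53.1]
orientation: [[0.987, 0.162, 0.0], [0.162, -0.987, 0.0], [0.0, 0.0, -1.0]]
force: [-5.4, 0.6, 16.5]
finger_gap: 47.9
finger_force: 8.5
```

>>> servo_tool --travel '[[0, 0, -0.4], [0, 0, -0.8], [0, 0, -1.5], [0, 0, -2], [0, 0, -2], [0, 0, -2], [0, 0, -1], [0, 0, 0]]' --dr '[[0, 0, 0], [0, 0, 0], [0, 0, 0], [0, 0, 0], [0, 0, 0], [0, 0, 0], [0, 0, 0], [0, 0, 0]]' --claw '[0.03, 0.03, 0.03, 0.03, 0.03, 0.03, 0.03, 0.03]'

```text
time_s: 10.97
position: [435.4, -7.8, 151.7]
orientation: [[0.987, 0.162, 0.004], [0.162, -0.987, -0.0], [0.004, 0.001, -1.0]]
force: [-0.4, -0.7, 0.2]
finger_gap: 47.7
finger_force: 0.0
```

>>> servo_tool --travel '[[0, 0, 0], [0, 0, 0], [0, 0, 0], [0, 0, 0], [0, 0, 0], [0, 0, 0], [0, 0, 0], [0, 0, 0]]' --dr '[[0, 0, 0], [0, 0, 0], [0, 0, 0], [0, 0, 0], [0, 0, 0], [0, 0, 0], [0, 0, 0], [0, 0, 0]]' --claw '[0.03, 0.03, 0.03, 0.03, 0.03, 0.03, 0.03, 0.03]'

```text
time_s: 11.63
position: [434.4, -7.6, 149.5]
orientation: [[0.987, 0.162, -0.0], [0.162, -0.987, 0.0], [-0.0, -0.0, -1.0]]
force: [0.6, 1.0, 0.4]
finger_gap: 48.0
finger_force: 0.0
```

>>> servo_tool --travel '[[0, 0, 0], [0, 0, 0], [0, 0, 0], [0, 0, 0], [0, 0, 0], [0, 0, 0], [0, 0, 0], [0, 0, 0]]' --dr '[[0, 0, 0], [0, 0, 0], [0, 0, 0], [0, 0, 0], [0, 0, 0], [0, 0, 0], [0, 0, 0], [0, 0, 0]]' --claw '[0.03, 0.03, 0.03, 0.03, 0.03, 0.03, 0.03, 0.03]'

```text
time_s: 12.3
position: [434.4, -7.7, 149.6]
orientation: [[0.987, 0.162, 0.0], [0.162, -0.987, -0.0], [0.0, 0.0, -1.0]]
force: [-0.7, -0.6, 0.7]
finger_gap: 48.1
finger_force: 0.0
```

>>> servo_tool --travel '[[0, 0, 0], [0, 0, 0], [0, 0, 0], [0, 0, 0], [0, 0, 0], [0, 0, 0], [0, 0, 0], [0, 0, 0]]' --dr '[[0, 0, 0], [0, 0, 0], [0, 0, 0], [0, 0, 0], [0, 0, 0], [0, 0, 0], [0, 0, 0], [0, 0, 0]]' --claw '[0.03, 0.03, 0.03, 0.03, 0.03, 0.03, 0.03, 0.03]'

```text
time_s: 12.97
position: [434.4, -7.7, 149.6]
orientation: [[0.987, 0.162, -0.0], [0.162, -0.987, -0.0], [-0.0, 0.0, -1.0]]
force: [0.3, 0.2, -0.2]
finger_gap: 47.6
finger_force: 0.0
```

```bash
python3 - <<'E'
from h import *
b=snap('side','s4')[140:240,280:380]; cv2.imwrite('pics/s4c.png',cv2.resize(b,(500,500),interpolation=2)[:,:,::-1])
E
```

```text
(no output)
```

View pics/s4c.png

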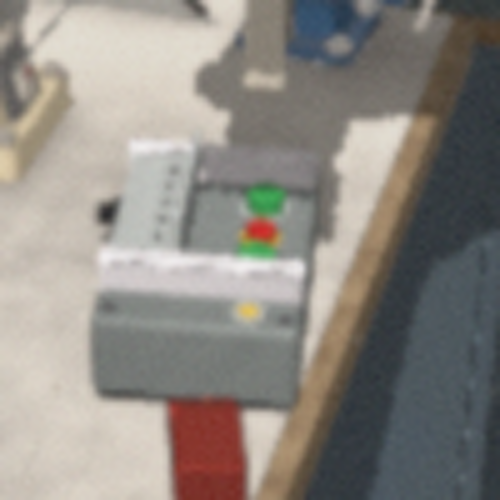

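The pin is down again at (248,312). The green buttons at (265,198) and (257,250) and the red one at (262,232) are up, the guard is open, and the tool is clear.

```bash
python3 -c "
from station import workorder
print(workorder.job_done())"
```

```text
the job is handed in; nothing more can be done
None
```

I handed the job in, with no verdict returned: the guard was pushed to its stop and left open, both green buttons were held down until the pin rose plus about 2 s, and the last picture shows buttons and pin back and the compound bar in place; I did not recheck the felt wheel or chuck key.

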